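Stand the tea box on the stall's display board

TASK

On the spice stall's counter, take the oblong tea box that lies flat and stand it upright on one of its short, thin ends in the middle of the paper liner on the low display board, squared up with its broad faces along the board's long edges. Leave the square box and the oil bottle where they are, undisturbed, and let go of the tea box.

Things in the scene. Friction and masses are not known exactly. Their poses are not given: they have to be found in the camera images.
- carton_mid (a point): Centre of the oblong tea box, a rigid white card box with a brick-red printed band round its middle, 104 x 56 x 32 mm, 0.12 to 0.21 kg, loose. It starts lying flat on the counter on a broad face, so this point is then 16 mm above the counter. Axes: x along its 104 mm length, y along its 56 mm width, z through its 32 mm thickness (up at the start). Both ends and both broad faces serve equally well. Its 56 mm sides are free to be gripped.
- spot (a point): Middle of the paper liner (70 x 96 mm, flat) on the low dark wooden display board, at the level of the board's top, 12 mm above the counter. The board is fixed, 130 mm deep along x and 300 mm long along y; the spot lies 60 mm to the -y side of the board's middle, so 90 mm from its -y end. Axes: x across the board (pointing roughly away from the robot), y along its long edges, z up. The upright tea box's centre is to be 52 mm above this point.
- oil_bottle: Amber bottle with a white cap, 54 mm in diameter, 150 mm tall, standing loose on the display board, about 160 mm from the liner's middle in the spot's +y direction; to be left alone. Origin: centre of its underside, z up.
- square_box: Square box of the same card and print as the tea box, 92 x 92 x 32 mm, loose, lying flat on the counter; not the one wanted, to be left alone. Origin: centre of its underside, z up.
Not all that is in view belongs to the job. What is shaped like the part that bears carton_mid but black, green or turquoise is not meant.

How it is judged (in metres and radians):
At the end, for the whole second after the job is handed in: Tea box at rest on a short end on the board, within 8 degrees of vertical, its centre within 20 mm of the liner's middle along and across the board, broad faces within 15 degrees of the long edges; square box and oil bottle within 30 mm of their starts, bottle upright (angle between the x axis of carton_mid and the z axis of spot, either way round below 0.14 rad and z of carton_mid in the frame of spot between 0.044 and 0.06 m and x of carton_mid in the frame of spot between -0.02 and 0.02 m and y of carton_mid in the frame of spot between -0.02 and 0.02 m and angle between the z axis of carton_mid and the x axis of spot, either way round below 0.26 rad and linear speed of carton below 0.02 m/s and distance of each of square_box, oil_bottle from where it was at the start of the episode below 0.03 m and angle between oil_bottle's own z axis and vertical below 0.17 rad); the robot touches nothing.
It fails at once if the oil bottle is knocked over (angle between oil_bottle's own z axis and vertical above 0.5 rad).
It fails at once if the square box or the oil bottle is moved by more than 30 mm (distance of any of square_box, oil_bottle from where it was at the start of the episode above 0.03 m).
It also fails if it takes over 38 s, if anything falls off the work surface, if the arm or the gripper's body presses on something with over 40 N, if the wrist force passes 120 N, or if a joint passes its speed limit or range.

ROBOT

A 7-joint arm with a two-finger parallel gripper is mounted at the origin on the work surface. World frame = base frame: x ahead of the robot, y to its left, z up, the work surface at z = 0. Lengths are in mm, angles in rad, forces in N, time in s.
With the tool pointing down it reaches from about 400 to 850 mm from the base axis. Payload 4.5 kg.
Tool frame: the origin (TCP) lies midway between the tips of the shut fingers; the grasp point (between the pads) lies 19 mm behind it (env.grip_depth is the distance from the TCP to the grasp point, in mm); z points along the fingers, y is the direction in which the jaws open and shut (so a half turn about z gives the same grasp; the last joint's range is limited). The gripper opens to 85 mm and grips with 20 to 120 N. Pads are 22 mm wide; open, the fingers measure 114 mm over their backs; the gripper's body (76 mm by 85 mm) begins 54 mm behind the grasp point. The pads swing forward as they close: fully open they stand 13 mm farther back than shut.
Start: joints at [1.336, 0.689, -0.195, 1.565, 0.157, 0.902, -0.215], TCP at [166.013, -602.573, 231.317] pointing down, gripper open.
Joint ranges: [-3.01, 3.01], [-0.46, 2.08], [-1.47, 1.51], [0.13, 2.56], [-1, 4.14], [0.04, 2.09], [-2.66, 2.66]. Speed limits (rad/s): [2.57, 2.57, 3.14, 3.14, 3.14, 3.14, 3.14].

INTERFACE

Orientations are given as [roll, pitch, yaw] about the fixed x, y, z axes, in that order (R = Rz(yaw) Ry(pitch) Rx(roll)).
In Python, from workcell import env gives the robot as it stands.
- The arm moves only by the tool carry_out, never from a script. Its argument "series" is a list of rows, each a list of 3 entries, a list of its own where there are three numbers: the closure, from 0 (fully open) to 1 (shut), then the shift along the tool's x, y, z in m, then the turn, a rotation vector about the tool's x, y, z in degrees. A call has 1 to 8 rows; each row is the pose to reach, as a shift and turn from the pose commanded when the call began, along the tool's axes at that moment; what a row does not reach only later rows make up. A row lasts 1/10 s, in which the tool goes at most 50 mm and 8.59 degrees, less where a joint would pass 70% of its speed; a pose out of reach is approached as far as the arm can. A call with a gripper value outside its range is refused whole. The fingers move at their own pace and stop on an object; "grip_force" is the grip in N (left out, the last holds). Time passes only in rows, so rows that repeat a pose let the fingers close. It gives the time, the measured TCP pose, the force and the opening at its end, in the units of the state.
- env.get_state(): the state, without advancing time (a new reading comes with each control period).
- env.read_camera(name): name is "side" or "top"; returns a dict with "img" (400x640x3 uint8, red, green, blue), "vertical_fov" (degrees; the focal length in pixels is half the picture's height over the tangent of half this angle, whatever the lens; pixels are square), "cx", "cy" (the principal point, pixels), "rvec" (rotation vector, rad) and "tvec" (3), from world to camera coordinates, as OpenCV has them. Camera axes: x right, y down, z forward; pixel columns grow to the right and rows downward; lengths in mm; the calibration is good to about 2 mm. A picture is of the moment at which its call begins. There is no depth.
- env.sign_off(): hands the job in, once; it reports no verdict.
The state is a dict: "time_s": time; "qpos": joint angles; "qd": joint speeds; "effort": joint torques, N m; "position": TCP position; "orientation": TCP orientation; "contact_force": force on the tool from outside, world axes, zero at the start; "ft_torque": the same for the moment, N m; "width": finger opening in mm.
Only numpy, scipy, OpenCV 4.12 (cv2) and the standard library are available. Lean on these libraries where they do the work, as an engineer would, in place of code of your own. Each camera call takes 0.05 s, during which the arm holds its last target. There are 200 camera calls.

## Working session

There is one attempt and no reset: what is moved stays moved. The work goes in short steps, Python scripts to look and compute and a tool call to move; the robot and the scene stay as the last step left them, time stands still between calls to the robot, and variables do not carry over. Pictures are saved under pics/ and viewed, about 8 in all and at most 12, crops included, and the job is handed in when it is done.

Besides the shell and the picture viewer there is one more tool, called after "Call:" as name(argument=value, ...), one argument or row to a line, values as JSON. carry_out: Moves the arm, as the interface text tells. Its arguments: {"type":"object","properties":{"series":{"type":"array","items":{"type":"array"}},"grip_force":{"type":"number"}},"required":["series"]}

```bash
mkdir -p pics; ls; cat > h.py <<'E'
import numpy as np, cv2
from workcell import env
def cam(n):
    c=env.read_camera(n); h=c["img"].shape[0]
    f=h/2/np.tan(np.radians(c["vertical_fov"])/2)
    K=np.array([[f,0,c["cx"]],[0,f,c["cy"]],[0,0,1]])
    R=cv2.Rodrigues(np.array(c["rvec"],float))[0]; t=np.array(c["tvec"],float).ravel()
    return c["img"],K,R,t
def cast(px,z,K,R,t):
    px=np.atleast_2d(np.array(px,float))
    d=(R.T@np.linalg.inv(K)@np.c_[px,np.ones(len(px))].T).T; o=-R.T@t
    return o+d*((z-o[2])/d[:,2])[:,None]
def proj(P,K,R,t):
    q=(K@(R@np.atleast_2d(P).T+t[:,None])).T; return q[:,:2]/q[:,2:]
E
python3 - <<'E'
from h import *
for n in("top","side"):
    i,K,R,t=cam(n); cv2.imwrite(f"pics/{n}0.png",i[:,:,::-1]); print(n,K[0],K[1],-R.T@t,R[2])
print(env.get_state())
E
```

```text
pics
top [387.25211762   0.         325.94133511] [  0.         387.25211762 201.66675382] [ 344.25219942  -33.20509261 1092.11856541] [ 0.10494844  0.02342694 -0.99420169]
side [426.89352047   0.         319.0087846 ] [  0.         426.89352047 198.83644302] [349.59214213 682.0066367  799.42638209] [ 0.10529854 -0.68084317 -0.72482053]
{'time_s': 0.1, 'qpos': array([ 1.33575408,  0.68990481, -0.19452345,  1.56626587,  0.15731633,
        0.90247686, -0.21508402]), 'qd': array([-0.00038223, -0.00254437,  0.00045129, -0.00052637,  0.00014042,
       -0.00012793,  0.00079167]), 'effort': array([-3.19241633e-03, -5.40593398e+01, -1.27176572e+00, -1.58985829e+01,
        9.28815018e-03,  4.30384971e-03, -1.11541164e-05]), 'position': array([ 165.80876708, -601.9943918 ,  230.55450361]), 'orientation': array([-3.13993565e+00,  1.29296773e-04,  2.68950552e-01]), 'contact_force': array([ 0.83026612, -0.12861455,  0.44877723]), 'ft_torque': array([-0.01273793,  0.02873627,  0.04137177]), 'width': 85.61884657595633}
```

View pics/top0.png

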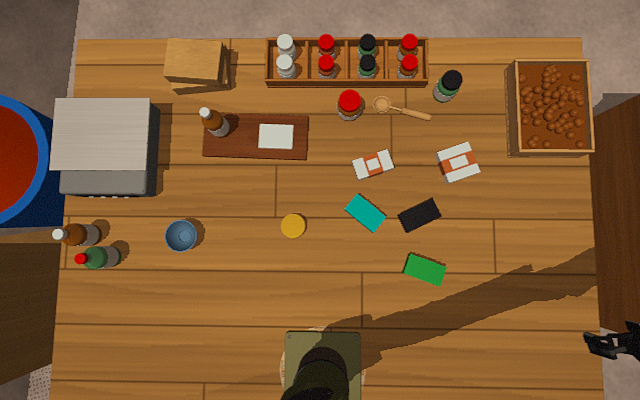

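View pics/side0.png

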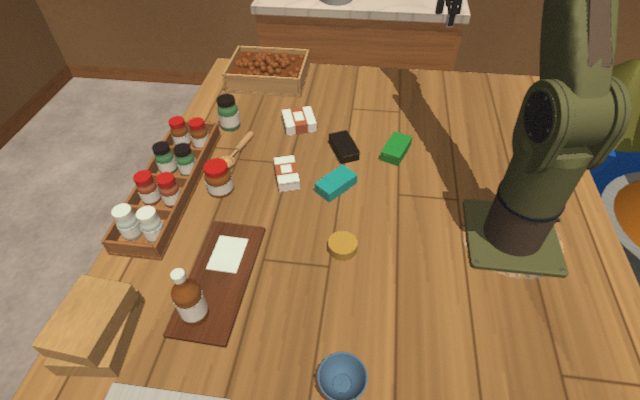

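The top view shows these candidates: the oblong white box with a red band at (373,164), the square one at (459,161), and teal (365,213), black (419,215) and green (425,269) blocks of similar shape. I choose the one at (373,164). The liner is at (276,136) and the bottle at about (213,122).

```bash
cat > m.py <<'E'
from h import *
def rect(mask,z,K,R,t,name):
    n,l,s,c=cv2.connectedComponentsWithStats(mask.astype(np.uint8))
    k=1+np.argmax(s[1:,4]); m=(l==k).astype(np.uint8)
    ct=max(cv2.findContours(m,cv2.RETR_EXTERNAL,cv2.CHAIN_APPROX_NONE)[0],key=cv2.contourArea).reshape(-1,2)
    P=cast(ct,z,K,R,t)[:,:2].astype(np.float32)
    r=cv2.minAreaRect(P); b=cv2.boxPoints(r)
    e=b[1]-b[0],b[2]-b[1]; L=max(e,key=np.linalg.norm)
    print(name,"centre",np.round(r[0],1),"size",np.round(r[1],1),"long-axis deg",round(float(np.degrees(np.arctan2(L[1],L[0]))),1),"px",s[k])
def hsvroi(i,x0,y0,x1,y1):
    h=cv2.cvtColor(i,cv2.COLOR_RGB2HSV).astype(int); m=np.zeros(i.shape[:2],bool); m[y0:y1,x0:x1]=1
    return h[...,0],h[...,1],h[...,2],m
E
python3 - <<'E'
from m import *
i,K,R,t=cam("top")
for nm,roi in(("tea",(345,140,402,188)),("sq",(430,135,488,188))):
    H,S,V,m=hsvroi(i,*roi); w=m&(((S<70)&(V>120))|((S>150)&(H<11)&(V>140)))
    rect(w,32,K,R,t,nm); 
H,S,V,m=hsvroi(i,250,115,305,155); rect(m&(S<70)&(V>120),12,K,R,t,"liner")
H,S,V,m=hsvroi(i,195,105,315,165); rect(m&(V<125),12,K,R,t,"board")
for p in((373,164),(360,170),(400,170),(350,190),(290,150)): print(p,H[p[1],p[0]],S[p[1],p[0]],V[p[1],p[0]])
c=i[85:225,190:490,::-1]; cv2.imwrite("pics/crop1.png",cv2.resize(c,None,fx=2.6,fy=2.6,interpolation=cv2.INTER_CUBIC))
print(cast([(350,97),(452,78)],90,K,R,t))
E
```

```text
tea centre [ 562.2 -136.8] size [ 55.9 105.2] long-axis deg -71.1 px [352 149  42  31 622]
sq centre [ 568.2 -370. ] size [92.9 99.2] long-axis deg -70.3 px [436 142  45  41 935]
liner centre [647.1 138.6] size [98.1 71.2] long-axis deg 88.1 px [258 124  36  25 826]
board centre [650.3 192.6] size [323.9 138.4] long-axis deg 88.3 px [ 202  110  113   51 3838]
(373, 164) 30 14 199
(360, 170) 30 17 198
(400, 170) 16 182 150
(350, 190) 17 179 151
(290, 150) 11 219 114
[[ 732.02123125  -71.57419906   90.        ]
 [ 784.53277257 -343.827943     90.        ]]
```

View pics/crop1.png

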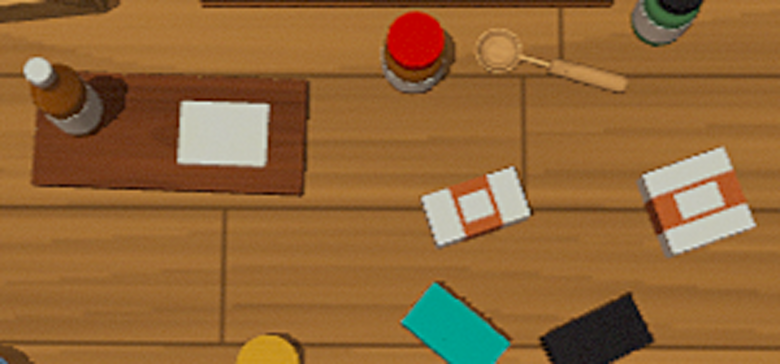

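The crop confirms it: an oblong white box with a red band, measured at 105x56 mm at (562,-137), long axis 108.9°. The square box is 93x99 mm, and the liner measures 98x71 mm at (647,139), board yaw about -1.8°. I'm moving towards the tea box and will use the joint readings to learn the kinematics.

Call:
carry_out(
  series=[
    [0,[0.34,-0.22,-0.03],[0,0,-60]],
    [0,[0.34,-0.22,-0.03],[0,0,-60]],
    [0,[0.34,-0.22,-0.03],[0,0,-60]],
  ],
)

```text
time_s: 0.45
position: [266.3, -489.4, 242.3]
orientation: [-3.141, -0.0, 0.724]
contact_force: [1.4, -1.2, -0.7]
width: 85.2
```

```bash
cat > log.py <<'E'
from h import *
import json
s=env.get_state(); d={k:np.round(s[k],4).tolist() for k in("time_s","qpos","position","orientation","contact_force","width")}
open("log.jsonl","a").write(json.dumps(d)+"\n"); print(d)
E
echo '{"qpos":[1.33575408,0.68990481,-0.19452345,1.56626587,0.15731633,0.90247686,-0.21508402],"position":[165.80876708,-601.9943918,230.55450361],"orientation":[-3.13993565,0.000129296773,0.268950552]}'>log.jsonl; python3 log.py
```

```text
{'time_s': 0.45, 'qpos': [1.1853, 0.5953, -0.3221, 1.756, 0.2428, 0.8296, -0.0967], 'position': [266.2519, -489.4261, 242.2666], 'orientation': [-3.1414, -0.0002, 0.724], 'contact_force': [1.4196, -1.1815, -0.7212], 'width': 85.2145}
```

Call:
carry_out(
  series=[
    [0,[0.2,-0.15,0.0],[0,20,-40]],
    [0,[0.2,-0.15,0],[0,20,-40]],
    [0,[0.2,-0.15,0],[0,20,-40]],
  ],
)

```text
time_s: 0.75
position: [296.7, -341.8, 242.6]
orientation: [3.1, -0.197, 1.133]
contact_force: [-0.4, 0.2, -0.3]
width: 85.7
```

```bash
python3 log.py
```

```text
{'time_s': 0.75, 'qpos': [1.2878, 0.5347, -0.5993, 1.9961, 0.1387, 0.7175, 0.2055], 'position': [296.6557, -341.8145, 242.5856], 'orientation': [3.1, -0.1974, 1.133], 'contact_force': [-0.4099, 0.182, -0.2662], 'width': 85.7494}
```

```bash
cat > fk.py <<'E'
import json, itertools, numpy as np
from scipy.spatial.transform import Rotation as Ro
from scipy.optimize import least_squares
D=[json.loads(l) for l in open("log.jsonl")]
def chain(q,s,o):  # cumulative rotations
    R=Ro.identity(); out=[]
    for k,ax in enumerate("zyzyzyz"):
        R=R*Ro.from_euler(ax,s[k]*q[k]+o[k]); out.append(R)
    return out
def Rm(d): return Ro.from_euler("xyz",d["orientation"])
def fitR(s):
    def f(v):
        o=[v[0],0,v[1],0,v[2],0,v[3]]
        return np.concatenate([(Rm(d).inv()*chain(d["qpos"],s,o)[-1]).as_rotvec() for d in D])
    best=None
    for g in itertools.product((0,np.pi/2,np.pi,-np.pi/2),repeat=2):
        for g5 in (0,np.pi):
            r=least_squares(f,[g[0],0,g5,g[1]],max_nfev=30)
            if best is None or r.cost<best.cost: best=r
    return best
if __name__=="__main__":
    L=[]
    for s in itertools.product((1,-1),repeat=4):
        s7=[s[0],1,s[1],1,s[2],1,s[3]]; r=fitR(s7); L.append((r.cost,s7,r.x))
    L.sort(key=lambda a:a[0])
    for l in L[:5]: print(l[0],l[1],np.round(l[2],3))
E
python3 fk.py
```

```text
4.8438309223874324e-09 [-1, 1, -1, 1, -1, 1, -1] [-0.   -0.    0.    1.57]
0.01213725000744914 [-1, 1, -1, 1, 1, 1, -1] [-0.079 -0.104 -0.287  1.357]
0.023334920677199115 [1, 1, -1, 1, -1, 1, -1] [ 3.774  0.06  -0.044  7.964]
0.055678486291551574 [1, 1, -1, 1, 1, 1, -1] [ 3.961  0.107 -0.441  1.933]
0.09177457831046891 [-1, 1, 1, 1, 1, 1, -1] [ 3.577  0.818  5.636 -0.892]
```

```bash
python3 - <<'E'
from fk import *
s=[-1,1]*3+[-1]; o=[0]*6+[np.pi/2]
def A(d,cols):
    C=chain(d["qpos"],s,o); M={"h":[0,0,1]}
    for n,k in(("1",1),("2",3),("3",5)):
        m=C[k].as_matrix(); M["a"+n],M["b"+n],M["L"+n]=m.T
    return np.array([M[c] for c in cols]).T
p=np.concatenate([d["position"] for d in D])
for cols in("h L1 L2 L3","h L1 L2 L3 b1 b2","h L1 L2 L3 a1 a2","h L1 L2 L3 a3","h L1 L2 L3 a3 b1"):
    cols=cols.split(); M=np.vstack([A(d,cols) for d in D])
    x,_,rk,sv=np.linalg.lstsq(M,p,rcond=None); print(cols,np.round(x,1),"res",np.round(M@x-p,1),"sv",np.round(sv[-1],3))
E
```

```text
['h', 'L1', 'L2', 'L3'] [248.5 723.5 217.9 458.6] res [ 20.7   3.7 -17.9   3.9   4.1  -0.4  -4.3   0.9  18.3] sv 0.104
['h', 'L1', 'L2', 'L3', 'b1', 'b2'] [347.  563.5 344.8 333.6 -18.8 -27.3] res [ 0. -0. -0. -0.  0.  0.  0. -0. -0.] sv 0.071
['h', 'L1', 'L2', 'L3', 'a1', 'a2'] [-159.5  881.3  148.8  467.  -205.1 -176.4] res [ 7.9 -0.8 -2.6 -8.3  4.3  1.7  4.1 -3.2  0.9] sv 0.04
['h', 'L1', 'L2', 'L3', 'a3'] [249.5 730.2 318.7 396.4  77.5] res [ 22.4  -1.9 -11.9   3.    2.7   0.3 -10.6   6.6  11.6] sv 0.083
['h', 'L1', 'L2', 'L3', 'a3', 'b1'] [331.1 522.  328.3 299.9 -45.4 -55.6] res [-1.7 -1.5 -0.7  2.7  1.4 -0.6 -1.3  0.8  1.4] sv 0.082
```

```bash
cat > ik.py <<'E'
from fk import *
S=np.array([-1,1]*3+[-1]); O=np.array([0]*6+[np.pi/2])
lo=np.array([-3.01,-.46,-1.47,.13,-1,.04,-2.66]); hi=np.array([3.01,2.08,1.51,2.56,4.14,2.09,2.66])
def _A(q):
    C=chain(q,S,O); m1,m3,m5=[C[k].as_matrix() for k in(1,3,5)]
    return C[-1],np.array([[0,0,1],m1[:,2],m3[:,2],m5[:,2],m1[:,1],m3[:,1]]).T
PAR=np.linalg.lstsq(np.vstack([_A(d["qpos"])[1] for d in D]),np.concatenate([d["position"] for d in D]),rcond=None)[0]
def fk(q): R,A=_A(q); return R,A@PAR
def ik(R,p,q0,w=.02):
    def f(q):
        r,x=fk(q); return np.concatenate([(x-p)/100,2*(R.inv()*r).as_rotvec(),w*(q-q0)])
    q=least_squares(f,np.clip(q0,lo+.06,hi-.06),bounds=(lo+.05,hi-.05),max_nfev=60)
    r,x=fk(q.x); return q.x,np.linalg.norm(x-p),np.degrees((R.inv()*r).magnitude())
TEA=np.array([562.2,-136.8,16.]); LA=np.radians(108.9); SPOT=np.array([647.1,138.6,12.]); BY=np.radians(-1.8)
up=np.array([0,0,1.])
def frames(end,s,a,u=20,zg=20,dep=19):
    """end: +1/-1 which end goes up; s: tool-x sign; a: tilt rad. -> (Rg,pg),(Rp,pp)"""
    Lp=end*np.array([np.cos(LA),np.sin(LA),0]); f=np.array([np.cos(BY),np.sin(BY),0])
    z=-np.sin(a)*Lp-np.cos(a)*up; y=s*np.cross(-up,Lp); x=np.cross(y,z)
    Rg=np.array([x,y,z]).T; B0=np.array([Lp,up,np.cross(Lp,up)]).T; B1=np.array([up,-f,np.cross(up,-f)]).T
    Q=B1@B0.T; pg=TEA*[1,1,0]+u*Lp+zg*up+dep*z
    pp=SPOT+52*up+Q@(pg-TEA)
    return (Ro.from_matrix(Rg),pg),(Ro.from_matrix(Q@Rg),pp)
E
python3 - <<'E'
from ik import *
q0=np.array(D[-1]["qpos"]); rng=np.random.default_rng(0); print(np.round(PAR,1))
for end in(1,-1):
  for s in(1,-1):
    for a in(0,20,35):
      G,P=frames(end,s,np.radians(a))
      qg=min((ik(*G,q) for q in [q0,q0+[-.8,0,0,0,.5,0,.5],q0+[-.8,0,0,0,0,0,-2.],q0+[-.8,0,0,0,1.5,0,-1.5]]),key=lambda r:r[1]+r[2]*5+np.linalg.norm(r[0]-q0))
      b=min((ik(*P,q) for q in [qg[0]]+[rng.uniform(lo,hi) for _ in range(6)]+[np.array([-.2,1.,0,1.8,3,.6,x]) for x in(1.5,-1.5)]),key=lambda r:5*r[1]+5*r[2]+np.linalg.norm(r[0]-qg[0]))
      print(end,s,a,"G",np.round(qg[0],2),np.round(qg[1:],1),"P",np.round(b[0],2),np.round(b[1:],1))
E
```

```text
[347.  563.5 344.8 333.6 -18.8 -27.3]
1 1 0 G [ 0.21  0.97 -0.15  1.87  0.38  0.33  0.1 ] [0. 0.] P [-0.7   1.58  0.2   2.24  2.36  1.94  0.96] [0. 0.]
1 1 20 G [ 0.26  1.04 -0.54  1.99  1.54  0.79 -1.14] [0. 0.] P [-0.51  1.31 -0.02  2.34  2.62  1.67  1.32] [0. 0.]
1 1 35 G [ 0.09  1.1  -0.47  2.05  1.67  1.02 -1.43] [0. 0.] P [-1.02  1.55  1.1   2.34  3.35  1.19  0.17] [0. 0.]
1 -1 0 G [ 0.56  1.1  -0.78  1.85  1.17  0.75  2.56] [0. 0.] P [ 0.29  2.03 -1.25  2.2   3.71  2.01  0.03] [0. 0.]
1 -1 20 G [ 0.21  1.02 -0.46  2.    1.53  0.72  1.99] [0. 0.] P [-0.1   1.39 -0.66  2.32  2.7   1.93 -1.17] [0. 0.]
1 -1 35 G [ 0.03  1.08 -0.37  2.05  1.67  0.93  1.69] [0. 0.] P [ 0.25  1.62 -1.42  2.27  2.58  1.91 -0.37] [0. 0.]
-1 1 0 G [-0.01  1.03  0.36  1.82 -0.78  0.44 -1.9 ] [0. 0.] P [-1.21  2.03  0.99  2.26  2.39  1.19  0.1 ] [0. 0.]
-1 1 20 G [ 0.26  1.07  0.13  1.59 -0.56  0.79 -2.01] [0. 0.] P [-0.99  1.59  0.79  2.37  2.8   1.36  0.46] [0. 0.]
-1 1 35 G [ 0.42  1.17 -0.01  1.4  -0.5   1.07 -2.05] [0. 0.] P [-0.48  1.11  0.01  2.31  2.71  1.21  1.41] [0. 0.]
-1 -1 0 G [ 0.3   0.99 -0.19  1.8   0.42  0.39  0.13] [0. 0.] P [-0.61  1.55  0.07  2.24  2.41  2.04 -2.04] [0. 0.]
-1 -1 20 G [ 0.64  1.13 -0.59  1.57  0.36  0.78  0.34] [0. 0.] P [ 0.03  1.49 -0.89  2.32  2.78  2.01 -0.89] [0. 0.]
-1 -1 35 G [ 0.71  1.24 -0.64  1.38  0.16  1.03  0.56] [0. 0.] P [ 0.18  1.45 -1.19  2.28  2.52  1.77 -0.63] [0. 0.]
```

```bash
python3 - <<'E'
from ik import *
q0=np.array(D[-1]["qpos"]); rng=np.random.default_rng(1)
for s in(1,-1):
  for a in(35,42):
    G,P=frames(1,s,np.radians(a),zg=22)
    qg=min((ik(*G,q) for q in [q0+[-.9,.5,0,0,x,.2,y] for x in(.3,1.4) for y in(-1.5,0,1.5)]),key=lambda r:9*r[1]+9*r[2]+np.linalg.norm(r[0]-q0))
    c=[ik(*P,q,.05) for q in [qg[0]+[x,.2,z,.3,1.1,.4,s*2.6] for x in(0,-.5) for z in(0,.5)]+[rng.uniform(lo,hi) for _ in range(4)]]
    b=min(c,key=lambda r:9*r[1]+9*r[2]+np.linalg.norm(r[0]-qg[0]))
    print(s,a,"from",np.round(q0,2),"G",np.round(qg[0],2),np.round(qg[1:],1),"P",np.round(b[0],2),np.round(b[1:],1))
    for k in np.linspace(0,1,6):
        R,p=fk(qg[0]*(1-k)+b[0]*k); print("   ",np.round(p),np.round(R.as_matrix()[:,2],2))
E
```

```text
1 35 from [ 1.29  0.53 -0.6   2.    0.14  0.72  0.21] G [ 0.14  1.12 -0.56  2.05  1.67  1.1  -1.41] [0. 0.] P [-0.49  1.12  0.02  2.32  2.71  1.21  1.41] [0. 0.]
    [ 559. -128.    6.] [ 0.19 -0.54 -0.82]
    [ 599. -107.   19.] [ 0.37 -0.56 -0.74]
    [635. -66.  35.] [ 0.55 -0.5  -0.67]
    [659.  -8.  51.] [ 0.69 -0.38 -0.61]
    [668.  62.  64.] [ 0.79 -0.21 -0.58]
    [657. 138.  73.] [ 0.82 -0.03 -0.57]
1 42 from [ 1.29  0.53 -0.6   2.    0.14  0.72  0.21] G [ 0.06  1.15 -0.52  2.05  1.69  1.21 -1.5 ] [0. 0.] P [-0.52  1.04  0.11  2.27  2.78  0.95  1.37] [0.1 0.1]
    [ 560. -130.    8.] [ 0.22 -0.63 -0.74]
    [612. -96.  22.] [ 0.42 -0.58 -0.7 ]
    [650. -45.  38.] [ 0.59 -0.47 -0.66]
    [671.  16.  52.] [ 0.7  -0.32 -0.64]
    [672.  79.  63.] [ 0.75 -0.17 -0.64]
    [655. 138.  71.] [ 0.74 -0.02 -0.67]
-1 35 from [ 1.29  0.53 -0.6   2.    0.14  0.72  0.21] G [ 0.13  1.11 -0.55  2.05  1.67  1.09  1.73] [0. 0.] P [-0.08  1.19 -0.65  2.29  2.52  1.47 -1.15] [0. 0.]
    [ 559. -128.    6.] [ 0.19 -0.54 -0.82]
    [590. -99.  14.] [ 0.34 -0.53 -0.78]
    [619. -56.  24.] [ 0.49 -0.46 -0.74]
    [642.  -0.  37.] [ 0.63 -0.35 -0.69]
    [655.  66.  53.] [ 0.74 -0.2  -0.64]
    [657. 138.  73.] [ 0.82 -0.03 -0.57]
-1 42 from [ 1.29  0.53 -0.6   2.    0.14  0.72  0.21] G [ 0.05  1.15 -0.51  2.05  1.69  1.19  1.64] [0. 0.] P [-0.01  1.14 -0.74  2.24  2.42  1.3  -1.01] [0. 0.]
    [ 560. -130.    8.] [ 0.22 -0.63 -0.74]
    [591. -89.  13.] [ 0.36 -0.56 -0.75]
    [617. -41.  20.] [ 0.48 -0.46 -0.75]
    [638.  14.  32.] [ 0.59 -0.33 -0.74]
    [651.  75.  49.] [ 0.68 -0.18 -0.71]
    [655. 138.  71.] [ 0.74 -0.02 -0.67]
```

```bash
cat > go.py <<'E'
from ik import *
from h import env
def cmd(R,p,q0=None):
    s=env.get_state(); Rc=Ro.from_euler("xyz",s["orientation"]); 
    sh=Rc.inv().apply(p-s["position"])/1000; rv=np.degrees((Rc.inv()*R).as_rotvec())
    q,e,er=ik(R,p,np.array(s["qpos"]) if q0 is None else q0)
    print("shift",np.round(sh,4),"turn",np.round(rv,1),"|",round(np.linalg.norm(sh)*1000),round(np.linalg.norm(rv),1),"ikq",np.round(q,2),np.round([e,er],1)); return q
A=np.radians(40); G,P=frames(1,1,A,zg=22)
E
python3 - <<'E'
from go import *
z=G[0].as_matrix()[:,2]; print(G[0].as_euler("xyz"),G[1],P[1])
cmd(G[0],G[1]-90*z); cmd(G[0],G[1])
E
```

```text
[3.14159265 0.6981317  1.90066356] [ 559.67764359 -129.4327998     7.44515558] [655.65062312 138.33128584  71.78703542]
shift [0.3062 0.0983 0.235 ] turn [ -9.1 -47.7 -45. ] | 398 66.2 ikq [ 0.01  1.02 -0.62  2.09  1.51  1.22 -1.44] [0. 0.]
shift [0.2518 0.136  0.2961] turn [ -9.1 -47.7 -45. ] | 412 66.2 ikq [ 0.15  1.18 -0.66  2.05  1.7   1.29 -1.45] [0. 0.]
```

Call:
carry_out(
  series=[
    [0,[0.306,0.098,0.235],[-9.1,-47.7,-45]],
    [0,[0.306,0.098,0.235],[-9.1,-47.7,-45]],
    [0,[0.306,0.098,0.235],[-9.1,-47.7,-45]],
    [0,[0.306,0.098,0.235],[-9.1,-47.7,-45]],
    [0,[0.306,0.098,0.235],[-9.1,-47.7,-45]],
    [0,[0.306,0.098,0.235],[-9.1,-47.7,-45]],
  ],
)

```text
time_s: 1.35
position: [403.9, -236.3, 159.8]
orientation: [3.051, 0.229, 1.442]
contact_force: [0.3, 0.4, -0.6]
width: 85.7
```

```bash
python3 log.py; python3 - <<'E'
from go import *
print(np.round(PAR,1))
z=G[0].as_matrix()[:,2]; cmd(G[0],G[1]-90*z); cmd(G[0],G[1])
E
```

```text
{'time_s': 1.35, 'qpos': [0.2011, 0.5995, 0.1216, 2.2672, 0.764, 0.2042, -0.5657], 'position': [403.9479, -236.3347, 159.8032], 'orientation': [3.0507, 0.2291, 1.4418], 'contact_force': [0.3287, 0.3947, -0.5957], 'width': 85.7023}
[346.7 563.8 344.6 333.8 -18.8 -27.2]
shift [0.1922 0.1109 0.0511] turn [ -6.8 -25.3 -24.9] | 228 36.1 ikq [-0.46  0.96  0.17  2.12  1.42  0.56 -1.43] [0. 0.]
shift [0.1573 0.1292 0.132 ] turn [ -6.8 -25.3 -24.9] | 243 36.1 ikq [-0.22  1.09 -0.03  2.07  1.68  0.72 -1.59] [0. 0.]
```

Call:
carry_out(
  series=[
    [0,[0.192,0.111,0.051],[-6.8,-25.3,-24.9]],
    [0,[0.192,0.111,0.051],[-6.8,-25.3,-24.9]],
    [0,[0.192,0.111,0.051],[-6.8,-25.3,-24.9]],
    [0,[0.192,0.111,0.051],[-6.8,-25.3,-24.9]],
    [0,[0.192,0.111,0.051],[-6.8,-25.3,-24.9]],
    [0,[0.192,0.111,0.051],[-6.8,-25.3,-24.9]],
    [0,[0.192,0.111,0.051],[-6.8,-25.3,-24.9]],
    [0,[0.192,0.111,0.051],[-6.8,-25.3,-24.9]],
  ],
)

```text
time_s: 2.15
position: [543.3, -68.4, 73.1]
orientation: [3.141, 0.691, 1.909]
contact_force: [-1.1, -0.5, -0.3]
width: 85.6
```

```bash
python3 log.py; python3 - <<'E'
from go import *
from h import *
z=G[0].as_matrix()[:,2]; cmd(G[0],G[1]-90*z); cmd(G[0],G[1]-40*z); cmd(G[0],G[1])
i,K,Rc,t=cam("side"); a=i[60:300,160:480,::-1]; cv2.imwrite("pics/s1.png",cv2.resize(a,None,fx=2.4,fy=2.4,interpolation=cv2.INTER_CUBIC))
E
```

```text
{'time_s': 2.15, 'qpos': [-0.5489, 0.9895, 0.3077, 2.1143, 1.3875, 0.4426, -1.4086], 'position': [543.3133, -68.3736, 73.1386], 'orientation': [3.1412, 0.691, 1.9091], 'contact_force': [-1.093, -0.5431, -0.3029], 'width': 85.5921}
shift [-0.0061 -0.0043  0.0008] turn [ 0.3 -0.4  0.4] | 7 0.6 ikq [-0.55  0.99  0.31  2.12  1.39  0.44 -1.41] [0. 0.]
shift [-0.0064 -0.0046  0.0508] turn [ 0.3 -0.4  0.4] | 51 0.6 ikq [-0.46  1.06  0.28  2.1   1.59  0.45 -1.59] [0. 0.]
shift [-0.0067 -0.0049  0.0908] turn [ 0.3 -0.4  0.4] | 91 0.6 ikq [-0.38  1.12  0.23  2.08  1.72  0.5  -1.68] [0. 0.]
```

View pics/s1.png

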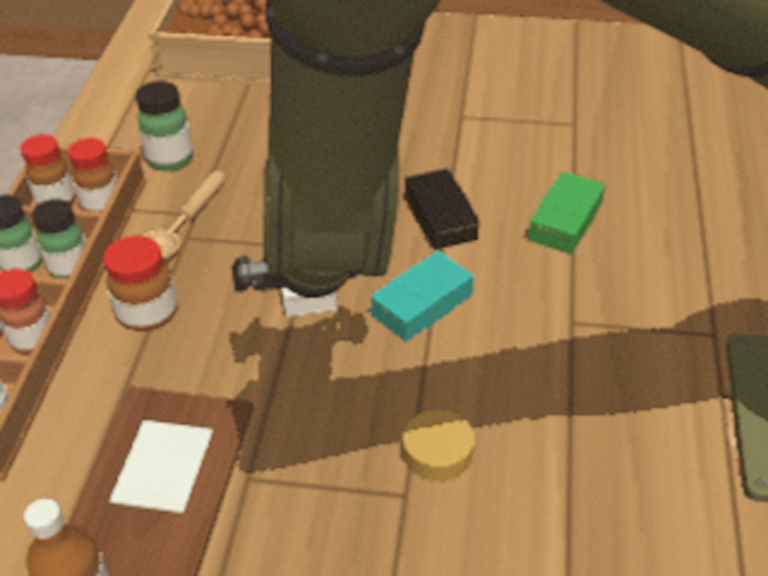

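The side crop shows the gripper over the tea box (310,300 in the crop), jaws across its width. The teal block is clear of the fingers, so I descend.

Call:
carry_out(
  series=[
    [0,[-0.003,-0.002,0.03],[0.2,-0.3,0.2]],
    [0,[-0.003,-0.002,0.045],[0.2,-0.3,0.2]],
    [0,[-0.003,-0.002,0.045],[0.2,-0.3,0.2]],
    [0,[-0.003,-0.002,0.045],[0.2,-0.3,0.2]],
    [0,[-0.003,-0.002,0.045],[0.2,-0.3,0.2]],
  ],
)

```text
time_s: 2.7
position: [548.4, -105.8, 45.1]
orientation: [-3.141, 0.701, 1.894]
contact_force: [1.0, 0.3, -0.7]
width: 85.7
```

```bash
python3 log.py; python3 - <<'E'
from go import *
cmd(*G)
E
```

```text
{'time_s': 2.7, 'qpos': [-0.4968, 1.0606, 0.3387, 2.1111, 1.5747, 0.4071, -1.579], 'position': [548.3582, -105.7827, 45.0626], 'orientation': [-3.1411, 0.7013, 1.8936], 'contact_force': [0.9605, 0.3024, -0.7025], 'width': 85.7313}
shift [0.0044 0.0033 0.0455] turn [-0.3  0.2 -0.3] | 46 0.5 ikq [-0.41  1.13  0.29  2.08  1.73  0.45 -1.71] [0. 0.]
```

Call:
carry_out(
  series=[
    [0,[0.0044,0.0033,0.02],[-0.3,0.2,-0.3]],
    [0,[0.0044,0.0033,0.0455],[-0.3,0.2,-0.3]],
    [0,[0.0044,0.0033,0.0455],[-0.3,0.2,-0.3]],
    [0,[0.0044,0.0033,0.0455],[-0.3,0.2,-0.3]],
    [0,[0.0044,0.0033,0.0455],[-0.3,0.2,-0.3]],
  ],
)

```text
time_s: 3.2
position: [560.0, -128.5, 7.5]
orientation: [3.141, 0.698, 1.902]
contact_force: [0.0, 0.3, -0.6]
width: 85.2
```

```bash
python3 log.py; python3 - <<'E'
from go import *
from h import *
cmd(*G)
i,K,Rc,t=cam("side"); a=i[110:250,220:380,::-1]; cv2.imwrite("pics/s2.png",cv2.resize(a,None,fx=4,fy=4,interpolation=cv2.INTER_CUBIC))
E
```

```text
{'time_s': 3.2, 'qpos': [-0.4278, 1.1309, 0.309, 2.0797, 1.7428, 0.4251, -1.719], 'position': [559.9523, -128.4882, 7.5425], 'orientation': [3.1411, 0.6977, 1.9016], 'contact_force': [0.0289, 0.2847, -0.5866], 'width': 85.1626}
shift [-0.0006 -0.0006  0.0006] turn [ 0.1 -0.   0. ] | 1 0.1 ikq [-0.43  1.13  0.31  2.08  1.74  0.43 -1.72] [0. 0.]
```

View pics/s2.png

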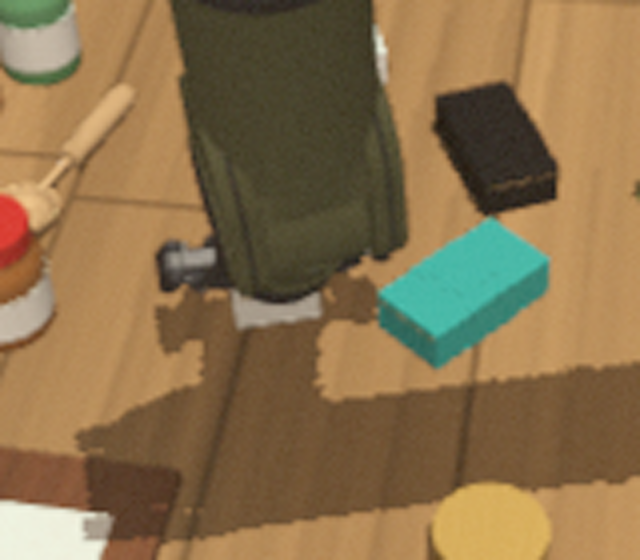

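The gripper straddles the box: its near end shows at (277,308), with a finger on each side and no contact force. I close the jaws now.

Call:
carry_out(
  series=[
    [1,[0,0,0],[0,0,0]],
    [1,[0,0,0],[0,0,0]],
    [1,[0,0,0],[0,0,0]],
    [1,[0,0,0],[0,0,0]],
    [1,[0,0,0],[0,0,0]],
    [1,[0,0,0],[0,0,0]],
    [1,[0,0,0],[0,0,0]],
    [1,[0,0,0],[0,0,0]],
  ],
  grip_force=70,
)

```text
time_s: 4.05
position: [560.1, -129.0, 7.3]
orientation: [3.141, 0.698, 1.902]
contact_force: [-0.9, 3.4, 5.7]
width: 54.9
```

```bash
python3 log.py; python3 - <<'E'
from go import *
s=env.get_state(); G=(Ro.from_euler("xyz",s["orientation"]),s["position"])
print("lift120");q=cmd(G[0],G[1]+[0,0,120])
# path: intermediate orientations by slerp lift->place, positions linear with z 200
from scipy.spatial.transform import Slerp
q=np.array(s["qpos"]); Pu=(P[0],P[1]+[0,0,110])
qp=[ik(*Pu,c,.05) for c in (np.array([-.52,1.04,.11,2.2,2.78,.95,1.37]),np.array([-.8,.9,.4,2.2,2.8,.6,1.3]))]
for x in qp: print(np.round(x[0],2),np.round(x[1:],2))
E
```

```text
{'time_s': 4.05, 'qpos': [-0.4272, 1.1317, 0.3091, 2.0794, 1.7443, 0.4258, -1.7201], 'position': [560.1197, -128.9993, 7.3498], 'orientation': [3.1412, 0.6985, 1.9017], 'contact_force': [-0.9079, 3.3608, 5.7091], 'width': 54.9293}
lift120
shift [-0.0772  0.     -0.0919] turn [0. 0. 0.] | 120 0.0 ikq [-0.39  0.87  0.25  2.09  1.36  0.52 -1.22] [0. 0.]
[-0.56  0.81  0.17  2.29  2.75  0.78  1.44] [0.03 0.02]
[-0.67  0.84  0.35  2.3   2.9   0.75  1.25] [0.03 0.02]
```

Call:
carry_out(
  series=[
    [1,[-0.016,0,-0.0188],[0,0,0]],
    [1,[-0.045,0,-0.0536],[0,0,0]],
    [1,[-0.077,0,-0.092],[0,0,0]],
    [1,[-0.09,0,-0.107],[0,0,0]],
    [1,[-0.09,0,-0.107],[0,0,0]],
    [1,[-0.09,0,-0.107],[0,0,0]],
  ],
)

```text
time_s: 4.65
position: [560.0, -129.0, 146.5]
orientation: [3.14, 0.697, 1.901]
contact_force: [0.6, -0.4, -1.2]
width: 55.2
```

```bash
python3 log.py; cat >> go.py <<'E'
# actual grasp, from the measured pose when closed
Rg=Ro.from_euler("xyz",[3.1412,.6985,1.9017]); pg=np.array([560.1,-129.0,7.35])
B0=np.array([[np.cos(LA),np.sin(LA),0],up,[np.sin(LA),-np.cos(LA),0]]).T; f=np.array([np.cos(BY),np.sin(BY),0])
Q=Ro.from_matrix(np.array([up,-f,np.cross(up,-f)]).T@B0.T)
P=(Q*Rg,SPOT+52*up+Q.apply(pg-TEA))
E
python3 - <<'E'
from go import *
s=env.get_state(); q=np.array(s["qpos"]); qe=ik(P[0],P[1]+[0,0,100],np.array([-.6,.83,.26,2.3,2.82,.77,1.35]),.05)[0]
print(np.round(qe,2)); R,p=fk(q); print(np.round(p-s["position"],2))
for k in (.25,.5,.75,1):
    R,p=fk(q*(1-k)+qe*k); print(np.round(p),end=" "); cmd(R,p)
E
```

```text
{'time_s': 4.65, 'qpos': [-0.4881, 0.863, 0.4196, 2.0947, 1.2271, 0.4013, -1.0727], 'position': [560.0316, -128.9632, 146.5093], 'orientation': [3.1402, 0.6965, 1.9006], 'contact_force': [0.5794, -0.4197, -1.2412], 'width': 55.1973}
[-0.61  0.85  0.25  2.3   2.82  0.79  1.35]
[-0.11  0.09 -0.05]
[ 587. -115.  165.] shift [-0.0083  0.0305 -0.0171] turn [ -4.   -9.  -58.7] | 36 59.5 ikq [-0.57  0.88  0.47  2.15  1.64  0.42 -0.5 ] [0. 0.]
[628. -67. 177.] shift [ 0.0089  0.0845 -0.0471] turn [  -5.6  -24.2 -115.5] | 97 118.1 ikq [-0.66  0.91  0.54  2.2   2.19  0.46 -0.06] [0. 0.]
[659.  20. 179.] shift [ 0.0632  0.1418 -0.0947] turn [  -1.4  -50.9 -167.2] | 182 174.8 ikq [-0.74  0.93  0.58  2.25  2.72  0.58  0.38] [0. 0.]
[656. 138. 172.] shift [ 0.1534  0.1772 -0.1614] turn [-10.5  58.  118.7] | 285 132.5 ikq [-0.87  0.84  0.68  1.95 -0.95  0.09 -1.23] [22.5 20.2]
```

Call:
carry_out(
  series=[
    [1,[-0.028,0.03,-0.04],[-4,-9,-58.7]],
    [1,[-0.028,0.03,-0.04],[-4,-9,-58.7]],
    [1,[-0.028,0.03,-0.04],[-4,-9,-58.7]],
    [1,[-0.028,0.03,-0.04],[-4,-9,-58.7]],
    [1,[-0.028,0.03,-0.04],[-4,-9,-58.7]],
    [1,[-0.028,0.03,-0.04],[-4,-9,-58.7]],
    [1,[-0.028,0.03,-0.04],[-4,-9,-58.7]],
    [1,[-0.028,0.03,-0.04],[-4,-9,-58.7]],
  ],
)

```text
time_s: 5.45
position: [585.6, -115.5, 192.9]
orientation: [-2.459, 0.463, -3.134]
contact_force: [-0.2, -0.2, -1.6]
width: 55.1
```

```bash
python3 log.py; cat > nx.py <<'E'
from go import *
import sys
s=env.get_state(); q=np.array(s["qpos"]); dz=float(sys.argv[1]); qe=ik(P[0],P[1]+[0,0,dz],np.array([-.6,.83,.26,2.3,2.82,.77,1.35]),.05)[0]
print("end q",np.round(qe,2))
for k in map(float,sys.argv[2:]):
    R,p=fk(q*(1-k)+qe*k); print(k,np.round(p),np.round(R.as_matrix()[:,2],2),end=" "); cmd(R,p)
E
python3 nx.py 120 .33 .5 1
```

```text
{'time_s': 5.45, 'qpos': [-0.4861, 0.7871, 0.3192, 2.1356, 1.5203, 0.5532, -0.319], 'position': [585.5652, -115.4727, 192.9032], 'orientation': [-2.4594, 0.463, -3.1339], 'contact_force': [-0.1603, -0.1528, -1.631], 'width': 55.067}
end q [-0.62  0.8   0.27  2.29  2.82  0.73  1.36]
0.33 [632. -67. 206.] [ 0.55 -0.54 -0.63] shift [-0.0473  0.0431 -0.0235] turn [  1.1 -13.6 -56. ] | 68 57.6 ikq [-0.57  0.8   0.37  2.19  1.98  0.57  0.19] [0. 0.]
0.5 [651. -26. 208.] [ 0.65 -0.45 -0.62] shift [-0.0658  0.079  -0.0433] turn [  4.4 -22.  -84. ] | 112 86.9 ikq [-0.61  0.81  0.4   2.22  2.24  0.58  0.43] [0. 0.]
1.0 [656. 138. 192.] [ 0.77 -0.03 -0.64] shift [-0.0641  0.2169 -0.1337] turn [  31.9  -54.  -158.6] | 263 170.6 ikq [-0.74  0.84  0.47  2.3   3.01  0.71  1.13] [0. 0.]
```

Call:
carry_out(
  series=[
    [1,[-0.047,0.043,-0.024],[1.1,-13.6,-56]],
    [1,[-0.047,0.043,-0.024],[1.1,-13.6,-56]],
    [1,[-0.047,0.043,-0.024],[1.1,-13.6,-56]],
    [1,[-0.047,0.043,-0.024],[1.1,-13.6,-56]],
    [1,[-0.047,0.043,-0.024],[1.1,-13.6,-56]],
    [1,[-0.047,0.043,-0.024],[1.1,-13.6,-56]],
    [1,[-0.047,0.043,-0.024],[1.1,-13.6,-56]],
    [1,[-0.047,0.043,-0.024],[1.1,-13.6,-56]],
  ],
)

```text
time_s: 6.25
position: [631.1, -68.0, 207.5]
orientation: [-2.26, -0.09, -2.272]
contact_force: [-0.3, -0.3, -1.6]
width: 55.1
```

```bash
python3 log.py; python3 nx.py 120 .5 1
```

```text
{'time_s': 6.25, 'qpos': [-0.5404, 0.7921, 0.3218, 2.1871, 1.9513, 0.6002, 0.2282], 'position': [631.0824, -68.0316, 207.5151], 'orientation': [-2.2599, -0.0902, -2.272], 'contact_force': [-0.3486, -0.3059, -1.6192], 'width': 55.1255}
end q [-0.62  0.8   0.27  2.29  2.82  0.73  1.36]
0.5 [662.  21. 206.] [ 0.71 -0.33 -0.62] shift [-0.0876  0.0161 -0.0298] turn [  8.7 -13.4 -55.7] | 94 57.9 ikq [-0.62  0.81  0.37  2.24  2.45  0.63  0.72] [0. 0.]
1.0 [656. 138. 192.] [ 0.77 -0.03 -0.64] shift [-0.1738  0.0723 -0.0881] turn [  27.9  -25.8 -107.9] | 208 114.4 ikq [-0.71  0.83  0.42  2.29  2.95  0.72  1.19] [0. 0.]
```

Call:
carry_out(
  series=[
    [1,[-0.088,0.016,-0.03],[8.7,-13.4,-55.7]],
    [1,[-0.088,0.016,-0.03],[8.7,-13.4,-55.7]],
    [1,[-0.088,0.016,-0.03],[8.7,-13.4,-55.7]],
    [1,[-0.088,0.016,-0.03],[8.7,-13.4,-55.7]],
    [1,[-0.088,0.016,-0.03],[8.7,-13.4,-55.7]],
    [1,[-0.088,0.016,-0.03],[8.7,-13.4,-55.7]],
    [1,[-0.088,0.016,-0.03],[8.7,-13.4,-55.7]],
    [1,[-0.088,0.016,-0.03],[8.7,-13.4,-55.7]],
  ],
)

```text
time_s: 7.05
position: [663.4, 20.4, 207.4]
orientation: [-2.455, -0.651, -1.368]
contact_force: [-0.9, 0.1, -0.9]
width: 55.3
```

```bash
python3 log.py; python3 nx.py 120 1; python3 nx.py 60 1
```

```text
{'time_s': 7.05, 'qpos': [-0.6156, 0.807, 0.3571, 2.2373, 2.429, 0.639, 0.7375], 'position': [663.4491, 20.3892, 207.3543], 'orientation': [-2.4547, -0.6508, -1.3678], 'contact_force': [-0.9188, 0.1103, -0.8925], 'width': 55.3072}
end q [-0.62  0.8   0.27  2.29  2.82  0.73  1.36]
1.0 [656. 138. 192.] [ 0.77 -0.03 -0.64] shift [-0.102  -0.0495 -0.035 ] turn [ 16.7  -8.2 -54. ] | 119 57.1 ikq [-0.69  0.83  0.4   2.29  2.93  0.72  1.22] [0. 0.]
end q [-0.59  0.94  0.22  2.3   2.82  0.88  1.31]
1.0 [656. 138. 132.] [ 0.77 -0.03 -0.64] shift [-0.1383 -0.0193  0.0019] turn [ 16.6  -8.3 -54. ] | 140 57.1 ikq [-0.67  0.97  0.37  2.3   2.93  0.86  1.16] [0. 0.]
```

Call:
carry_out(
  series=[
    [1,[-0.102,-0.0495,-0.035],[16.7,-8.2,-54]],
    [1,[-0.102,-0.0495,-0.035],[16.7,-8.2,-54]],
    [1,[-0.102,-0.0495,-0.035],[16.7,-8.2,-54]],
    [1,[-0.102,-0.0495,-0.035],[16.7,-8.2,-54]],
    [1,[-0.102,-0.0495,-0.035],[16.7,-8.2,-54]],
    [1,[-0.102,-0.0495,-0.035],[16.7,-8.2,-54]],
    [1,[-0.102,-0.0495,-0.035],[16.7,-8.2,-54]],
    [1,[-0.102,-0.0495,-0.035],[16.7,-8.2,-54]],
  ],
)

```text
time_s: 7.85
position: [656.4, 137.9, 192.6]
orientation: [3.141, -0.875, -0.031]
contact_force: [-0.6, 0.8, -0.5]
width: 54.9
```

```bash
python3 log.py; python3 nx.py 35 1; python3 - <<'E'
from h import *
i,K,R,t=cam("side"); j,_,_,_=cam("top")
a=cv2.resize(i[120:360,100:340],(480,480),interpolation=cv2.INTER_CUBIC);b=cv2.resize(j[80:180,230:330],(300,300),interpolation=cv2.INTER_CUBIC)
o=np.zeros((480,790,3),np.uint8);o[:,:480]=a;o[:300,485:785]=b;cv2.imwrite("pics/p1.png",o[:,:,::-1])
E
```

```text
{'time_s': 7.85, 'qpos': [-0.6957, 0.8271, 0.402, 2.2927, 2.9373, 0.7195, 1.2125], 'position': [656.366, 137.9158, 192.6081], 'orientation': [3.1405, -0.8747, -0.0312], 'contact_force': [-0.5782, 0.8401, -0.5007], 'width': 54.9466}
end q [-0.58  1.    0.21  2.3   2.83  0.93  1.3 ]
1.0 [656. 138. 107.] [ 0.77 -0.03 -0.64] shift [-0.066   0.0001  0.0544] turn [-0.  -0.2 -0. ] | 86 0.2 ikq [-0.66  1.02  0.34  2.3   2.92  0.91  1.15] [0. 0.]
```

View pics/p1.png

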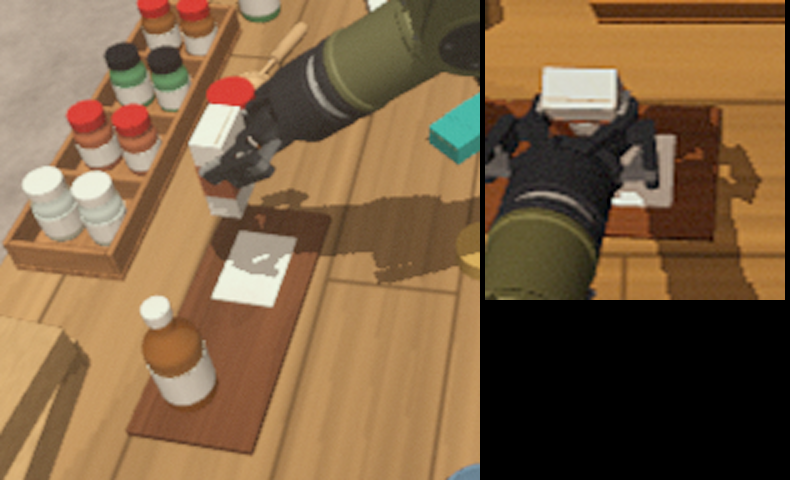

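The side view shows the box upright in the grip above the liner (box at about (222,165) of the panel). The top view shows its top face at (580,85) of the inset. Next I check the position and tilt numerically.

```bash
python3 - <<'E'
from m import *
i,K,R,t=cam("top")
H,S,V,m=hsvroi(i,245,95,280,125); g=m&(S<70)&(V>185)
rect(g,236,K,R,t,"top face")
P=np.array([647.1,138.6,184]); 
u=np.array([[1,0,0],[0,1,0],[0,0,1]]); 
for n in("top","side"):
    i,K,R,t=cam(n)
    C=[P+[sx*16,sy*28,sz*52] for sx in(-1,1) for sy in(-1,1) for sz in(-1,1)]
    q=proj(np.array(C),K,R,t); im=i[:,:,::-1].copy()
    for k,(a,b) in enumerate(q): cv2.circle(im,(int(round(a*16)),int(round(b*16))),14,(255,0,255) if k%2 else (0,200,0),-1,cv2.LINE_AA,4)
    c=q.mean(0).astype(int); o=im[c[1]-45:c[1]+45,c[0]-45:c[0]+45]; cv2.imwrite(f"pics/o_{n}.png",cv2.resize(o,(395,395),interpolation=cv2.INTER_NEAREST))
cv2.imwrite("pics/o1.png",np.hstack([cv2.imread("pics/o_top.png"),cv2.imread("pics/o_side.png")]))
E
```

```text
top face centre [646.  139.6] size [30.7 55.3] long-axis deg -90.0 px [248 103  25  14 307]
```

View pics/o1.png

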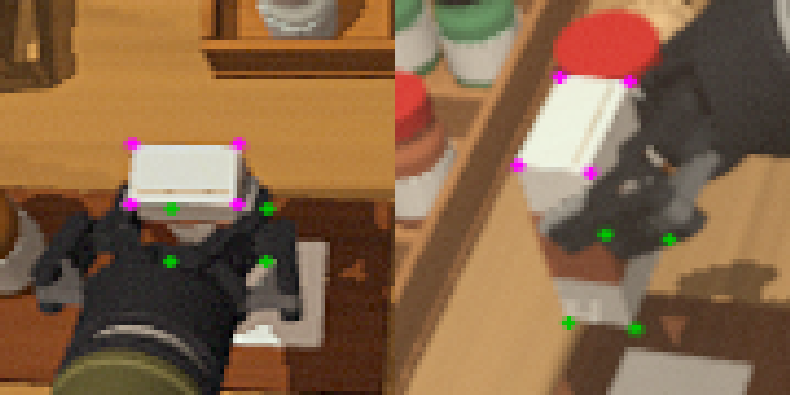

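The predicted corners match to within about 1 px, so the tilt is small and the position good. I lower it.

Call:
carry_out(
  series=[
    [1,[-0.02,0,0.0165],[0,-0.2,0]],
    [1,[-0.05,0,0.0412],[0,-0.2,0]],
    [1,[-0.075,0,0.0618],[0,-0.2,0]],
    [1,[-0.0845,0,0.0697],[0,-0.2,0]],
    [1,[-0.0845,0,0.0697],[0,-0.2,0]],
    [1,[-0.0845,0,0.0697],[0,-0.2,0]],
    [1,[-0.0845,0,0.0697],[0,-0.2,0]],
  ],
)

```text
time_s: 8.8
position: [655.4, 138.9, 84.8]
orientation: [3.139, -0.873, -0.025]
contact_force: [-0.2, 0.3, -1.3]
width: 55.0
```

```bash
python3 log.py; python3 nx.py 0 1
```

```text
{'time_s': 8.8, 'qpos': [-0.6532, 1.0739, 0.3276, 2.2963, 2.9148, 0.9596, 1.1426], 'position': [655.3891, 138.9239, 84.8173], 'orientation': [3.139, -0.8725, -0.0254], 'contact_force': [-0.2013, 0.2578, -1.3025], 'width': 54.9614}
end q [-0.58  1.08  0.19  2.29  2.82  1.    1.27]
1.0 [656. 138.  72.] [ 0.77 -0.03 -0.64] shift [-0.0095  0.0011  0.0085] turn [-0.2 -0.   0.2] | 13 0.3 ikq [-0.65  1.1   0.32  2.29  2.91  0.98  1.13] [0. 0.]
```

Call:
carry_out(
  series=[
    [1,[-0.003,0,0.0025],[0,0,0]],
    [1,[-0.0055,0,0.0045],[0,0,0]],
    [1,[-0.0073,0,0.0061],[0,0,0]],
    [1,[-0.0073,0,0.0061],[0,0,0]],
    [1,[-0.0073,0,0.0061],[0,0,0]],
  ],
)

```text
time_s: 9.3
position: [654.5, 138.9, 73.2]
orientation: [3.137, -0.87, -0.024]
contact_force: [0.7, 0.3, -1.4]
width: 55.2
```

Call:
carry_out(
  series=[
    [1,[-0.0008,0,0.0006],[0,0,0]],
    [1,[-0.0015,0,0.0013],[0,0,0]],
    [1,[-0.0015,0,0.0013],[0,0,0]],
  ],
)

```text
time_s: 9.6
position: [654.9, 138.8, 72.0]
orientation: [3.138, -0.871, -0.024]
contact_force: [-2.2, -0.2, 3.0]
width: 55.3
```

Call:
carry_out(
  series=[
    [1,[-0.0005,0,0.0004],[0,0,0]],
    [1,[-0.0005,0,0.0004],[0,0,0]],
    [1,[-0.0005,0,0.0004],[0,0,0]],
  ],
)

```text
time_s: 9.9
position: [655.0, 138.8, 71.9]
orientation: [3.138, -0.872, -0.025]
contact_force: [-5.4, 0.9, 6.9]
width: 54.9
```

```bash
python3 log.py; python3 nx.py 0 1
```

```text
{'time_s': 9.9, 'qpos': [-0.6501, 1.103, 0.3207, 2.2924, 2.9104, 0.9832, 1.1359], 'position': [654.9875, 138.7668, 71.9399], 'orientation': [3.1383, -0.8722, -0.0245], 'contact_force': [-5.4133, 0.9304, 6.9187], 'width': 54.9255}
end q [-0.58  1.08  0.19  2.29  2.82  1.    1.27]
1.0 [656. 138.  72.] [ 0.77 -0.03 -0.64] shift [0.0006 0.0009 0.0005] turn [-0.2 -0.   0.2] | 1 0.3 ikq [-0.65  1.1   0.32  2.29  2.91  0.98  1.13] [0. 0.]
```

Call:
carry_out(
  series=[
    [0.34,[0,0,0],[0,0,0]],
    [0.3,[0,0,0],[0,0,0]],
    [0.25,[0,0,0],[0,0,0]],
    [0.15,[0,0,0],[0,0,0]],
    [0,[0,0,0],[0,0,0]],
    [0,[0,0,0],[0,0,0]],
    [0,[0,0,0],[0,0,0]],
    [0,[0,0,0],[0,0,0]],
  ],
  grip_force=20,
)

```text
time_s: 10.7
position: [654.6, 138.9, 70.6]
orientation: [3.138, -0.87, -0.024]
contact_force: [0.5, 0.5, -0.0]
width: 85.6
```

```bash
python3 log.py; python3 - <<'E'
from h import *
i,K,R,t=cam("side"); j,_,_,_=cam("top")
a=cv2.resize(i[150:340,140:330],(480,480),interpolation=cv2.INTER_CUBIC);b=cv2.resize(j[80:180,230:330],(300,300),interpolation=cv2.INTER_CUBIC)
o=np.zeros((480,790,3),np.uint8);o[:,:480]=a;o[:300,485:785]=b;cv2.imwrite("pics/p2.png",o[:,:,::-1])
E
```

```text
{'time_s': 10.7, 'qpos': [-0.6499, 1.1044, 0.3199, 2.2917, 2.9108, 0.9815, 1.136], 'position': [654.5704, 138.9054, 70.6289], 'orientation': [3.1377, -0.8697, -0.0238], 'contact_force': [0.4896, 0.5265, -0.0358], 'width': 85.6148}
```

View pics/p2.png

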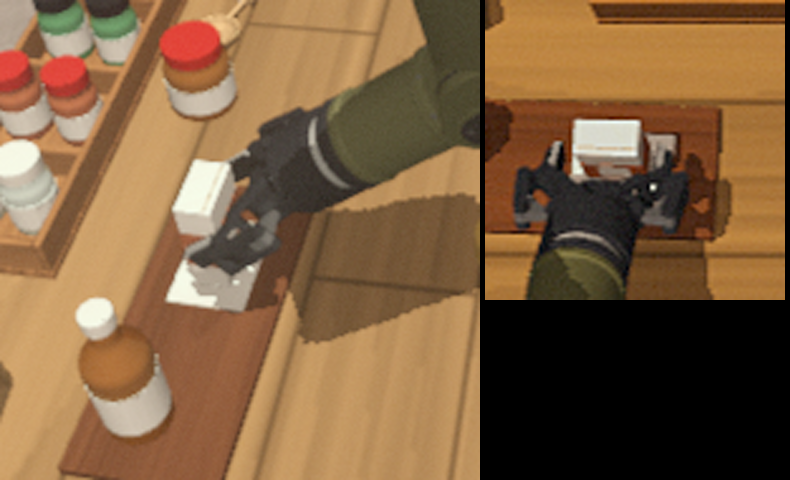

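The box stands free between the open fingers. I retract straight back along the tool axis.

Call:
carry_out(
  series=[
    [0,[0,0,-0.015],[0,0,0]],
    [0,[0,0,-0.045],[0,0,0]],
    [0,[0,0,-0.085],[0,0,0]],
    [0,[0,0,-0.125],[0,0,0]],
    [0,[0,0,-0.15],[0,0,0]],
    [0,[0,0,-0.15],[0,0,0]],
    [0,[0,0,-0.15],[0,0,0]],
    [0,[0,0,-0.15],[0,0,0]],
  ],
)

```text
time_s: 11.6
position: [546.5, 154.2, 146.8]
orientation: [-3.123, -0.867, -0.029]
contact_force: [0.0, 1.3, -2.0]
width: 85.3
```

```bash
python3 log.py; python3 - <<'E'
from m import *
i,K,R,t=cam("top"); H,S,V,m=hsvroi(i,250,100,300,150)
rect(m&(S<70)&(V>185),116,K,R,t,"top face z116 (may include liner)")
H,S,V,m=hsvroi(i,430,135,488,188); rect(m&(((S<70)&(V>120))|((S>150)&(H<11)&(V>140))),32,K,R,t,"sq")
P=np.array([647.1,138.6,64]); Rb=cv2.Rodrigues(np.array([0,0,np.radians(-1.8)]))[0]; O=[]
for n in("top","side"):
    i,K,R,t=cam(n)
    q=proj(np.array([P+Rb@[sx*16,sy*28,sz*52] for sx in(-1,1) for sy in(-1,1) for sz in(-1,1)]),K,R,t); im=i[:,:,::-1].copy()
    for k,(a,b) in enumerate(q): cv2.circle(im,(int(round(a*16)),int(round(b*16))),10,(255,0,255) if k%2 else (0,200,0),-1,cv2.LINE_AA,4)
    c=q.mean(0).astype(int)-[15,0]; O.append(cv2.resize(im[c[1]-65:c[1]+65,c[0]-65:c[0]+65],(395,395),interpolation=cv2.INTER_NEAREST))
cv2.imwrite("pics/o2.png",np.hstack(O))
E
```

```text
{'time_s': 11.6, 'qpos': [-0.268, 0.9731, -0.6353, 2.5588, 2.3141, 1.4204, 1.7547], 'position': [546.4533, 154.1629, 146.8379], 'orientation': [-3.1234, -0.8673, -0.0286], 'contact_force': [0.0137, 1.326, -1.9656], 'width': 85.3044}
top face z116 (may include liner) centre [645.4 131.7] size [29.4 42.3] long-axis deg -89.9 px [264 120  17  12 170]
sq centre [ 568.1 -369.8] size [92.9 99.6] long-axis deg -70.3 px [436 142  45  42 907]
```

View pics/o2.png

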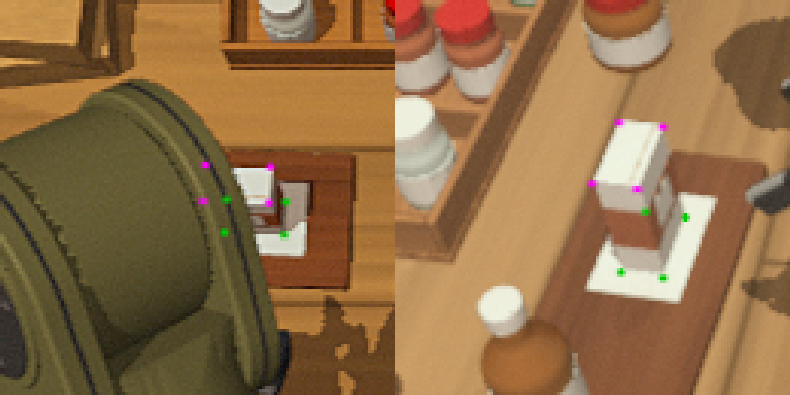

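The box is standing with its corners where predicted (within 1-2 px), and the square box hasn't moved. Joint 4 is close to its range end, so I ease it off slightly.

Call:
carry_out(
  series=[
    [0,[0,0,0.01],[0,0,0]],
    [0,[0,0,0.02],[0,0,0]],
    [0,[0,0,0.02],[0,0,0]],
    [0,[0,0,0.02],[0,0,0]],
  ],
)

```text
time_s: 12.15
position: [561.9, 153.8, 132.9]
orientation: [-3.126, -0.867, -0.027]
contact_force: [0.7, -0.2, 0.6]
width: 85.3
```

```bash
python3 log.py; python3 - <<'E'
from h import *
i,K,R,t=cam("side"); a=i[140:350,120:400,::-1]; cv2.imwrite("pics/f.png",cv2.resize(a,None,fx=2.7,fy=2.7,interpolation=cv2.INTER_CUBIC))
E
```

```text
{'time_s': 12.15, 'qpos': [-0.2499, 0.9984, -0.6073, 2.5176, 2.3563, 1.4007, 1.778], 'position': [561.9332, 153.765, 132.8918], 'orientation': [-3.1258, -0.8673, -0.0267], 'contact_force': [0.6606, -0.1851, 0.6098], 'width': 85.2687}
```

View pics/f.png

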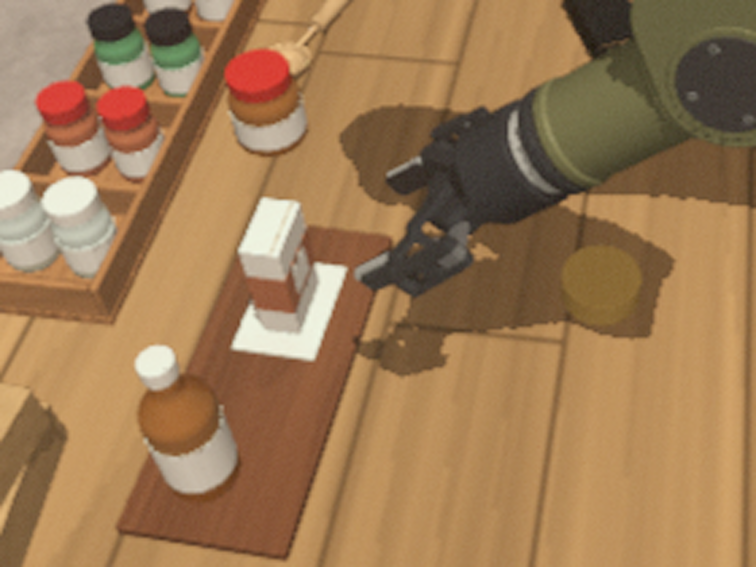

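The tea box stands upright mid-liner at (275,265), the bottle is upright at (185,430), and the gripper is clear. I'm handing in.

```bash
python3 -c "
from workcell import env
print(env.sign_off())"
```

```text
the job is handed in; nothing more can be done
None
```

The tea box is standing upright on a short end in the middle of the liner, released, and the job is handed in at about 12 s of the 38 s allowed. I gripped it across its 56 mm width with the tool tilted 40°, turned it upright in the air, lowered it until I felt light contact (about 7 N), let go and backed the gripper away.

**Tea box:** in the last overlay its visible corners matched the intended pose within 1–2 px, a few mm at most. Just before lowering, its top face measured within about 1.5 mm of the liner's middle and about 2° from square.

**Square box and bottle:** the square box measured within 0.2 mm of its start. The bottle looks upright and in place, but I only checked that by eye.

**Checks that fell short:**
- The last numeric measurement of the tea box from the top camera was spoiled because the arm hid part of it. It gave 42 mm instead of 56 mm for the width, so I relied on the overlays, chiefly the side view.
- On the retreat, joint 4 came very close to the end of its range (2.559 of 2.56), so I backed it off to 2.518 before handing in.

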